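# Switch on the bench potter's wheel under its push-latch splash cover

### The job

Switch on the small potter's wheel: press down the ribbed front of its orange splash cover once so that it pops open by itself, press the green raised end of the switch under it fully down, then push the open cover back over and press its front down until the latch catches and it stays shut on its own. Touch and push gently only, gripping and lifting nothing: the wheel stays where it stands, and the clay disc on its head and the things round it are left alone.

Things in the scene. Friction and masses are not known exactly. Their poses are not given: they have to be found in the camera images.
- wheel: bench-top potter's wheel, loose, about 3 kg on rubber feet: off-white case 156 (x) x 286 (y) mm, deck 56 mm above the table. Origin under its centre, z up, x away from the robot (turned up to 0.3 rad). Left (+y) half: aluminium wheel head, 120 mm wide, in a low blue pan; right half: orange splash cover over a dark plinth, 74 (x) x 90 (y) mm, top 70 mm above the table, with the switch in its middle
- cover (a joint): hinge of the orange cover, rad: 0 = latched shut, -0.10 = pressed in fully, 1.85 = sprung wide open, leaning back. A damped spring (2 N at the front edge) opens it in about 2 s. Push-push latch: press the shut cover in beyond -0.07 and let go: it opens; push the open cover over, press in beyond -0.07, let go: it latches, back at 0. Each takes about 3 N at the front; a shorter press changes nothing
- rocker (a joint): rocker switch, rad: 0 = off, its green (right, -y) half standing up by 0.36 rad; 0.36 = on, the green half lying flat. It snaps over half-way and stays; about 3 N at the end of the green half moves it
- cover_hinge (a point): point on the cover's hinge axis at mid-width, 70 mm above the table, fixed to the wheel with its axes (x away from the robot, y along the hinge). The cover is a cap 104 mm wide, 87 mm from hinge to front edge, its outer face 19 mm above the axis when shut; the hinge is at its far (+x) lower edge, so the front edge rises and swings back
- cover_pad (a point): point on the cover's outer face at the middle of its dark thumb ribs (where to press), 72 mm from the hinge axis and 15 mm from the front edge; moves with the cover. With the cover shut it is 89 mm above the table; pressed in fully it sinks by 7 mm
- switch_on_end (a point): top of the outer end of the green half of the switch, half-way across its 26 mm width; moves with the switch. Each half is 22 mm long, the pivot lies along x; this end is about 81 mm above the table when off and 73 mm when on, when it still stands 3 mm above the plinth
- head_centre (a point): centre of the wheel head's upper face, 74 mm above the table
- clay_puck: grey-brown clay disc 90x84x11 mm lying loose in the middle of the wheel head; origin at the centre of its underside; to be left alone
- slip_bowl: yellow plastic bowl of grey slip, 104 mm across, 58 mm high; origin under its centre; bystander
- jar_teal: white glaze jar with a teal band, 62 mm across, 73 mm high; origin under its centre; bystander
- jar_ochre: white glaze jar with an ochre band, 62 mm across, 73 mm high; origin under its centre; bystander
- spray_bottle: spray bottle with a blue trigger head, 50x72x174 mm; origin under its centre; bystander
- loop_tool: ribbon loop tool with a wooden handle, 175 mm long, lying on the table between robot and wheel; origin under its middle; bystander
- needle_tool: needle tool with a wooden handle, 137 mm long, lying on the table; origin under its middle; bystander
- clay_lump: flattened ball of clay, 40 mm across, 19 mm high; origin under its centre; bystander

How it is judged:
By the outcome, as a careful person would: the job done as asked, in the order asked, and still so for the second after the job is handed in, with the robot touching nothing.
It also fails if it takes over 58 s, if anything falls off the work surface, if the arm or the gripper's body presses on something with over 40 N, if the wrist force passes 120 N, or if a joint passes its speed limit or range.

### The arm

A 6-joint arm with a two-finger parallel gripper is mounted at the origin on a cart in front of the work surface, level with it; the furniture and walls round the work are solid. World frame = base frame: x ahead of the robot, y to its left, z up, the work surface at z = 0. Lengths are in m, angles in rad, forces in N, time in s.
With the tool pointing down it reaches from about 0.3 to 0.875 m from the base axis. Payload 6.4 kg.
Tool frame: the origin (TCP) lies at the very end of the fingers, on their centre line; the grasp point (between the pads) lies 19 mm behind it; z points along the fingers, y is the direction in which the jaws open and shut (so a half turn about z gives the same grasp; the last joint's range is limited). The gripper opens to 85 mm and grips with 20 to 120 N. Pads are 22 mm wide; open, the fingers measure 114 mm over their backs; the gripper's body (76 mm by 85 mm) begins 54 mm behind the grasp point. The pads swing forward as they close: fully open they stand 13 mm farther back than shut.
Start: joints at [0.962, 0.181, 1.607, -0, 1.354, -0.206], TCP at [0.225, 0.529, 0.231] pointing down, gripper open.
Joint ranges: [-2.99, 2.99], [-0.89, 2.07], [0.3, 2.58], [-1.14, 4.28], [0, 2.63], [-3.12, 3.12]. Speed limits (rad/s): [2.57, 2.57, 3.01, 3.14, 3.14, 3.14].

### API

Orientations are given as a unit quaternion [w, x, y, z].
In Python, from bench import telemetry, imaging, ctrl gives the robot as it stands.
- The arm moves only by the shell command python3 -m pendant 'ROWS' [OPENING]. ROWS is JSON, a list that holds one entry, the list of rows, each a list of 6 numbers: the shift along the tool's x, y, z in units of 200 mm (1.0 is 200 mm), then the turn, a rotation vector about the tool's x, y, z in units of pi rad (1.0 is pi rad). In form: [[[tx, ty, tz, rx, ry, rz], ...]]. A call has 1 to 12 rows; each row shifts and turns the pose as measured when the row begins, along the tool's axes as they then stand; what a row does not reach is not made up. A row lasts 1/8 s, in which the tool goes at most 62.5 mm and 10.7 degrees, less where a joint would pass 70% of its speed; a pose out of reach is approached as far as the arm can. A call with a number of a shift or a turn outside -1 to 1 is refused whole. A call with a gripper value outside its range is refused whole. OPENING is the closure, from 0 (fully open) to 1 (shut), set as the call begins (- or left out, the last holds). The fingers move at their own pace and stop on an object; the grip force is fixed at half the most. Time passes only in rows, so rows that do not move let the fingers close. It gives the time, the measured TCP pose, the force and the opening at its end, in the units of the state.
- telemetry.get_obs(): the state, without advancing time (a new reading comes with each control period).
- imaging.camera(name): name is "scene" or "side" or "wrist"; returns a dict with "pixels" (400x640x3 uint8, blue, green, red), "vfov" (degrees; the focal length in pixels is half the picture's height over the tangent of half this angle, whatever the lens; pixels are square), "cx", "cy" (the principal point, pixels), "R" (3x3) and "t" (3): a world point X has camera coordinates R X + t. Camera axes: x right, y down, z forward; pixel columns grow to the right and rows downward; lengths in m; the calibration is good to about 2 mm. A picture is of the moment at which its call begins. There is no depth.
- ctrl.hand_in(): hands the job in, once; it reports no verdict.
The state is a dict: "time_s": time; "q": joint angles; "dq": joint speeds; "joint_efforts": joint torques, N m; "eef_pos": TCP position; "eef_rot": TCP orientation; "wrist_force": force on the tool from outside, world axes, zero at the start; "torque": the same for the moment, N m; "opening": opening from 0.0 (shut) to 1.0 (fully open).
Only numpy, scipy, OpenCV 4.12 (cv2) and the standard library are available. Lean on these libraries where they do the work, as an engineer would, in place of code of your own. Each camera call takes 0.05 s, during which the arm holds its last target.

## Working session

There is one attempt and no reset: what is moved stays moved. The work goes in short steps, Python scripts to look and compute and a shell command to move; the robot and the scene stay as the last step left them, time stands still between calls to the robot, and variables do not carry over. Pictures are saved under pics/ and viewed, and the job is handed in when it is done.

```bash
ls; mkdir -p pics
cat > h.py <<'E'
import numpy as np,cv2
from bench import telemetry, imaging
def snap(n,f):
    c=imaging.camera(n); cv2.imwrite('pics/'+f+'.png',c['pixels']); np.savez('pics/'+f+'.npz',**c); return c
def load(f): return dict(np.load('pics/'+f+'.npz'))
def ray(c,u,v):
    f=200/np.tan(np.radians(float(c['vfov']))/2)
    d=np.array([(u-c['cx'])/f,(v-c['cy'])/f,1.0]); R=c['R']
    return -R.T@c['t'], R.T@d
def plane(c,u,v,z):
    o,d=ray(c,u,v); return o+d*(z-o[2])/d[2]
def proj(c,X):
    f=200/np.tan(np.radians(float(c['vfov']))/2)
    p=c['R']@np.array(X)+c['t']; return c['cx']+f*p[0]/p[2], c['cy']+f*p[1]/p[2]
def tri(c1,p1,c2,p2):
    o1,d1=ray(c1,*p1);o2,d2=ray(c2,*p2)
    A=np.stack([d1,-d2],1);s=np.linalg.lstsq(A,o2-o1,rcond=None)[0]
    a=o1+d1*s[0];b=o2+d2*s[1];return (a+b)/2,np.linalg.norm(a-b)
E
python3 - <<'E'
from h import *
print(telemetry.get_obs())
for n in('scene','side','wrist'):
    c=snap(n,n+'0'); print(n,c['vfov'],c['cx'],c['cy'],-c['R'].T@c['t'],{k for k in c})
E
```

```text
pics
{'time_s': 0.0, 'q': array([ 9.61693937e-01,  1.81518483e-01,  1.60799558e+00, -1.89285920e-05,
        1.35381935e+00, -2.06301094e-01]), 'dq': array([ 1.42101936e-03,  5.41301817e-05,  1.57462068e-03, -1.39851897e-04,
        1.79210874e-03, -1.69338739e-04]), 'joint_efforts': array([ 3.29872091e-04, -4.44879305e+01, -3.51330757e+01, -1.26744853e-04,
        8.98088532e-03, -2.01793927e-05]), 'eef_pos': array([0.22506576, 0.52852266, 0.23040285]), 'eef_rot': array([-3.36623312e-04,  2.00039784e-01,  9.79787389e-01, -8.02703719e-04]), 'wrist_force': array([-0.30332582, -0.82765935,  0.3319823 ]), 'torque': array([-0.00883153,  0.0365129 , -0.01023868]), 'opening': 0.9989200898126644}
scene 47.164583976596674 328.62480351474744 202.4776119873281 [0.1485001  0.95310875 0.70884177] {'cx', 'pixels', 'R', 'vfov', 't', 'cy'}
side 49.661868426027794 321.4956043722931 211.09987560418608 [ 0.51422819 -0.71070788  0.76718389] {'cx', 'pixels', 'R', 'vfov', 't', 'cy'}
wrist 70.84277543250363 319.2398533845339 198.27397724860478 [0.15942979 0.55691133 0.37240114] {'cx', 'pixels', 'R', 'vfov', 't', 'cy'}
```

View pics/scene0.png

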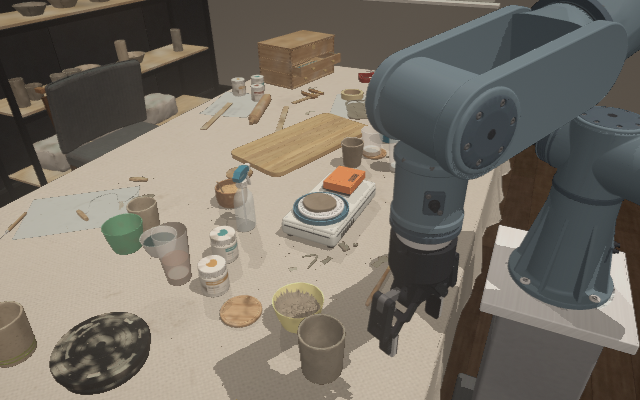

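View pics/side0.png

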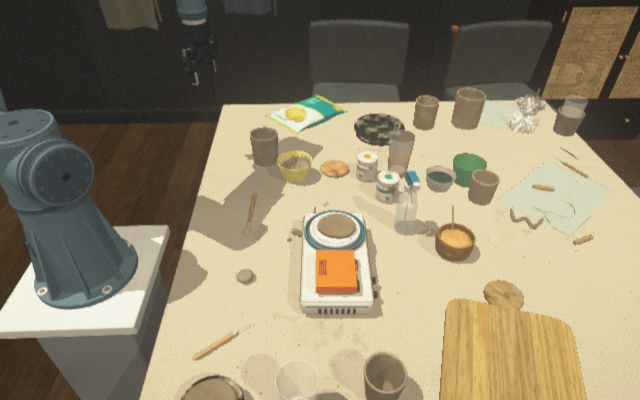

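View pics/wrist0.png

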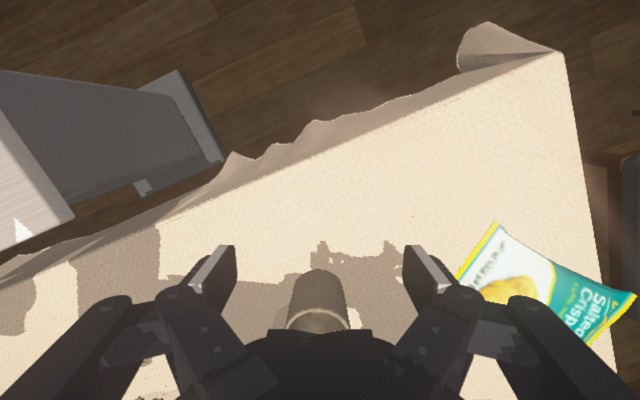

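The side view shows the wheel, with the orange cover at about (336,272), its front at the left and the pan at (336,230). The scene view shows the cover at (344,180). Next I'll enlarge both and measure.

Run:
```python
from h import *
s=load('side0');c=load('scene0')
a=cv2.resize(s['pixels'][195:330,280:400],None,fx=4.5,fy=4.5,interpolation=cv2.INTER_CUBIC)
b=cv2.resize(c['pixels'][155:250,275:385],None,fx=2.3,fy=4.5,interpolation=cv2.INTER_CUBIC)
b=cv2.resize(c['pixels'][155:250,275:385],None,fx=2.3,fy=2.3,interpolation=cv2.INTER_CUBIC)
o=np.zeros((600,800,3),np.uint8);a=a[:600];o[:a.shape[0],:a.shape[1]]=a;o[:b.shape[0],545:545+b.shape[1]]=b
cv2.imwrite('pics/z0.png',o)
for n,im in(('side',s),('scene',c)):
    h=cv2.cvtColor(im['pixels'],cv2.COLOR_BGR2HSV);m=cv2.inRange(h,(3,170,120),(14,255,255))
    cs,_=cv2.findContours(m,0,2)
    for k in cs:
        if cv2.contourArea(k)>200:print(n,cv2.contourArea(k),cv2.minAreaRect(k),cv2.approxPolyDP(k,4,True).reshape(-1,2).tolist())
```

```text
(no output)
```

View pics/z0.png

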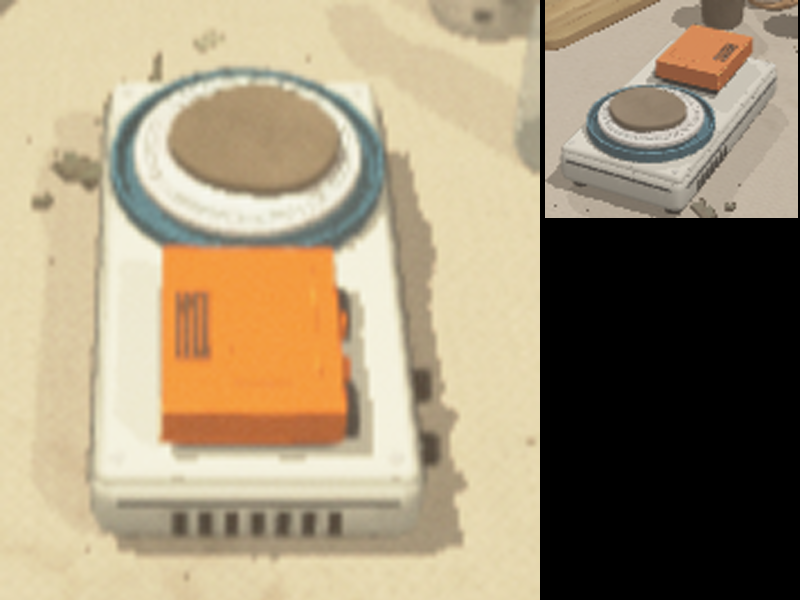

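The enlarged view shows the ribs, which mark the front, on the robot side at zoom (193,325), i.e. side pixel (322.9,267.2). In the scene view they're at about (353.7,176.7). I'll triangulate the pad and cast rays for the corners.

Run:
```python
from h import *
np.set_printoptions(precision=4,suppress=True)
s=load('side0');c=load('scene0')
S=lambda x,y:(280+x/4.5-.39,195+y/4.5-.39)
C=lambda x,y:(275+(x-545)/2.3-.28,155+y/2.3-.28)
print('pad tri',tri(s,S(193,325),c,C(726,50)))
print('pad plane',plane(s,*S(193,325),.089),plane(c,*C(726,50),.089))
print('corner farleft..')
P=[plane(s,*S(*p),.089) for p in((163,247),(335,247),(346,413),(163,412))]
Q=[plane(c,*C(*p),.089) for p in((718,78),(752,38),(694,27),(656,66))]
print(np.array(P),np.array(Q))
# corner tri: +y front corner & -y front, ...
print('tri +y front',tri(s,S(163,247),c,C(718,78)))
print('tri -y front',tri(s,S(163,412),c,C(752,38)))
print('tri +y back',tri(s,S(335,247),c,C(656,66)))
# pan / puck
print('head: ',tri(s,S(247,158),c,C(651,121)))
print('puck centre',tri(s,S(254,138),c,C(649,106)))
for p in P: print(p)
for a,b in((0,3),(0,1),(3,2)): d=P[b]-P[a];print(np.linalg.norm(d),np.degrees(np.arctan2(d[1],d[0])))
```

```text
pad tri (array([ 0.5468, -0.0938,  0.0915]), np.float64(0.0025471306107757875))
pad plane [ 0.5482 -0.0909  0.089 ] [ 0.547  -0.0977  0.089 ]
corner farleft..
[[ 0.5359 -0.0391  0.089 ]
 [ 0.62   -0.0425  0.089 ]
 [ 0.6142 -0.1467  0.089 ]
 [ 0.5322 -0.1427  0.089 ]] [[ 0.5309 -0.0316  0.089 ]
 [ 0.5288 -0.1392  0.089 ]
 [ 0.6061 -0.1375  0.089 ]
 [ 0.6086 -0.0283  0.089 ]]
tri +y front (array([ 0.5346, -0.0368,  0.0859]), np.float64(0.003114169092454522))
tri -y front (array([ 0.5311, -0.142 ,  0.0875]), np.float64(0.0025609368297919884))
tri +y back (array([ 0.6173, -0.0388,  0.0832]), np.float64(0.007421390148453387))
head:  (array([0.5819, 0.0485, 0.0646]), np.float64(0.003979315921476048))
puck centre (array([0.5852, 0.0453, 0.0819]), np.float64(0.003345072069695819))
[ 0.5359 -0.0391  0.089 ]
[ 0.62   -0.0425  0.089 ]
[ 0.6142 -0.1467  0.089 ]
[ 0.5322 -0.1427  0.089 ]
0.10368369560482706 -92.04064899716812
0.08413372768862785 -2.319525082788325
0.08202144227626945 -2.7674272168478637
```

```bash
python3 -m pendant '[[[0,0,0,0,0,-0.058],[0,0,0,0,0,-0.057],[0,0,0,0,0,0]]]' 1; python3 -c "
from h import *
o=telemetry.get_obs();print(o['eef_pos'],o['eef_rot'])
from scipy.spatial.transform import Rotation as R
q=o['eef_rot'];r=R.from_quat(np.r_[q[1:],q[0]]).as_matrix();print(r);print(r.T@(np.array([.547,-.093,.22])-o['eef_pos'])/.2)"
```

```text
time_s: 0.52
eef_pos: [0.2247, 0.528, 0.2294]
eef_rot: [-0.001, 0.016, 1.0, -0.002]
wrist_force: [-0.6, -0.5, -0.3]
opening: 0.376
[0.22470254 0.52801267 0.22937352] [-0.0010425   0.01647859  0.9998625  -0.00153572]
[[-0.99945474  0.03294944 -0.00213534]
 [ 0.03295584  0.9994522  -0.00303667]
 [ 0.00203411 -0.00310538 -0.99999311]]
[-1.71303392 -3.05011924  0.05285528]
```

```bash
python3 -m pendant '[[[-0.14,-0.25,0,0,0,0],[-0.14,-0.25,0,0,0,0],[-0.14,-0.25,0,0,0,0],[-0.14,-0.25,0,0,0,0],[-0.14,-0.25,0,0,0,0],[-0.14,-0.25,0,0,0,0],[-0.14,-0.25,0,0,0,0],[-0.14,-0.25,0,0,0,0],[-0.14,-0.25,0,0,0,0],[-0.14,-0.25,0,0,0,0],[-0.14,-0.25,0,0,0,0],[0,0,0,0,0,0]]]'
cat >> h.py <<'E'
from scipy.spatial.transform import Rotation as Rn
np.set_printoptions(precision=4,suppress=True)
def go(*X):
    o=telemetry.get_obs();q=o['eef_rot'];r=Rn.from_quat(np.r_[q[1:],q[0]]).as_matrix()
    print('t',o['time_s'],o['eef_pos'],'F',o['wrist_force'],'tilt',r[:2,2],'yawx',np.degrees(np.arctan2(r[1,0],r[0,0])))
    if X: print('d/0.2',r.T@(np.array(X)-o['eef_pos'])/.2)
E
python3 -c "
from h import *
go(.547,-.093,.12)
snap('side','side1');snap('wrist','wrist1')"
```

```text
time_s: 2.02
eef_pos: [0.5109, -0.0552, 0.2309]
eef_rot: [0.002, 0.041, 0.999, -0.001]
wrist_force: [0.0, -0.1, -0.4]
opening: -0.001
t 2.025 [ 0.5109 -0.0552  0.2309] F [ 0.0018 -0.0617 -0.4338] tilt [ 0.0035 -0.0025] yawx 175.2453112528393
d/0.2 [-0.1936 -0.1723  0.5558]
```

View pics/wrist1.png

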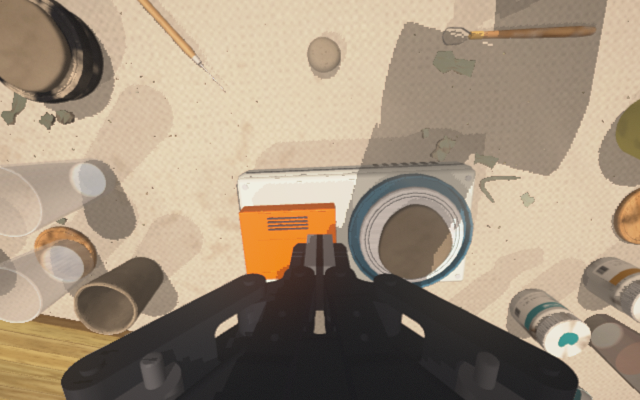

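View pics/side1.png

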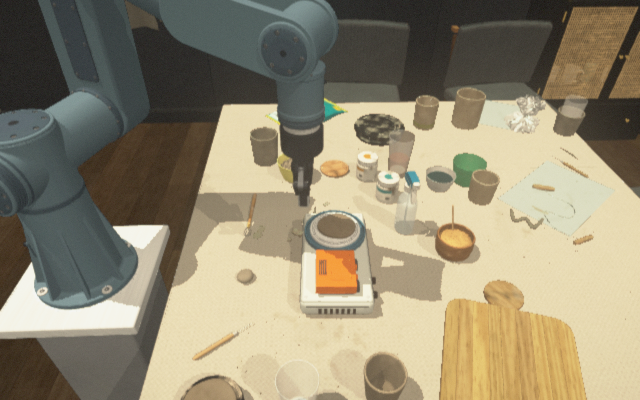

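The wrist view shows the ribs centred at about (288,223), with the cover's front edge running (241,207)-(335,204). I'll check the pad position with this third view.

```bash
python3 -c "
from h import *
w=load('wrist1');s=load('side0');c=load('scene0')
print(plane(w,288,223,.089)); print('tri side',tri(w,(288,223),s,(322.5,266.8)))
print('tri scene',tri(w,(288,223),c,(353.4,176.5)))
a=plane(w,241,207,.089);b=plane(w,335,204,.089);print(a,b,np.linalg.norm(a-b),np.degrees(np.arctan2(*(b-a)[:2])))
go(.546,-.093,.11)"
```

```text
[ 0.5468 -0.0897  0.089 ]
tri side (array([ 0.5478, -0.0898,  0.0875]), np.float64(0.0009586414067379846))
tri scene (array([ 0.5442, -0.089 ,  0.0942]), np.float64(0.0010256062603334576))
[ 0.5246 -0.1373  0.089 ] [ 0.5294 -0.0377  0.089 ] 0.09969823668728607 2.7508981162317023
t 2.125 [ 0.5095 -0.0519  0.2307] F [-0.0643  1.1815 -0.4506] tilt [ 0.0022 -0.001 ] yawx 175.50790839851987
d/0.2 [-0.1966 -0.1902  0.6039]
```

```bash
python3 -m pendant '[[[-0.1,-0.09,0.1,0,0,0],[-0.1,-0.09,0.15,0,0,0],[0,0,0.15,0,0,-0.01],[0,0,0.1,0,0,0],[0,0,0.06,0,0,0],[0,0,0,0,0,0]]]'; python3 -c "
from h import *
go(.5465,-.0905,.095)"
```

```text
time_s: 2.88
eef_pos: [0.5463, -0.0818, 0.1171]
eef_rot: [0.002, 0.022, 1.0, 0.0]
wrist_force: [0.3, -0.9, 0.4]
opening: 0.0
t 2.875 [ 0.5463 -0.0818  0.1171] F [ 0.3281 -0.9365  0.4393] tilt [0.0032 0.0008] yawx 177.45566944650582
d/0.2 [-0.0025 -0.0436  0.1104]
```

```bash
python3 -m pendant '[[[0,-0.043,0.05,0,0,0],[0,0,0.05,0,0,0],[0,0,0.025,0,0,0],[0,0,0.02,0,0,0]]]'; python3 -m pendant '[[[0,0,0.02,0,0,0]]]';python3 -m pendant '[[[0,0,0.02,0,0,0]]]'
```

```text
time_s: 3.38
eef_pos: [0.5475, -0.091, 0.0888]
eef_rot: [0.004, 0.022, 1.0, -0.0]
wrist_force: [-1.5, 0.2, 2.0]
opening: -0.0
time_s: 3.5
eef_pos: [0.5474, -0.091, 0.0848]
eef_rot: [0.003, 0.022, 1.0, -0.0]
wrist_force: [-1.6, 0.3, 2.2]
opening: -0.001
time_s: 3.62
eef_pos: [0.5473, -0.0911, 0.081]
eef_rot: [0.003, 0.022, 1.0, -0.0]
wrist_force: [-7.2, 1.4, 16.1]
opening: -0.001
```

The cover is fully pressed: z=0.081 and the force has risen sharply. I'll lift away now, up and toward the robot.

```bash
python3 -m pendant '[[[0,0,-0.1,0,0,0],[0.15,0,-0.25,0,0,0],[0.25,0,-0.2,0,0,0],[0.15,0,-0.15,0,0,0],[0,0,0,0,0,0],[0,0,0,0,0,0],[0,0,0,0,0,0],[0,0,0,0,0,0],[0,0,0,0,0,0],[0,0,0,0,0,0],[0,0,0,0,0,0],[0,0,0,0,0,0]]]'
python3 -m pendant '[[[0,0,0,0,0,0],[0,0,0,0,0,0],[0,0,0,0,0,0],[0,0,0,0,0,0],[0,0,0,0,0,0],[0,0,0,0,0,0],[0,0,0,0,0,0],[0,0,0,0,0,0]]]'
python3 -c "
from h import *
go()
w=snap('wrist','wrist2');s=snap('side','side2');snap('scene','scene2')
a=cv2.resize(s['pixels'][195:330,280:400],None,fx=4,fy=4,interpolation=cv2.INTER_CUBIC)
cv2.imwrite('pics/z2.png',a)"
```

```text
time_s: 5.12
eef_pos: [0.4361, -0.0859, 0.2186]
eef_rot: [0.001, 0.022, 1.0, 0.001]
wrist_force: [-0.7, 0.2, 0.1]
opening: -0.004
time_s: 6.12
eef_pos: [0.4362, -0.086, 0.2188]
eef_rot: [0.002, 0.022, 1.0, 0.001]
wrist_force: [-0.0, -0.5, 0.8]
opening: -0.002
t 6.125 [ 0.4362 -0.086   0.2188] F [-0.0203 -0.4584  0.8153] tilt [0.0033 0.0009] yawx 177.48042811495978
```

View pics/wrist2.png

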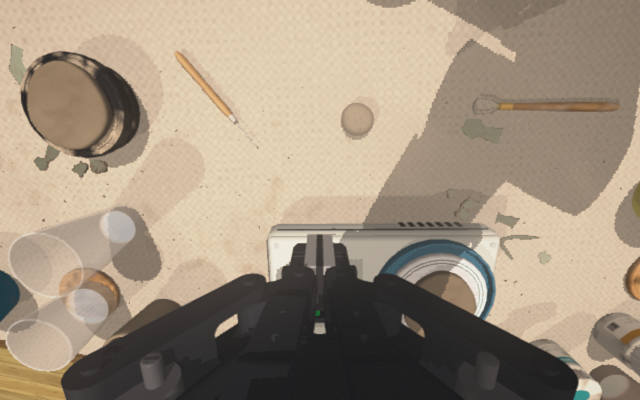

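View pics/z2.png

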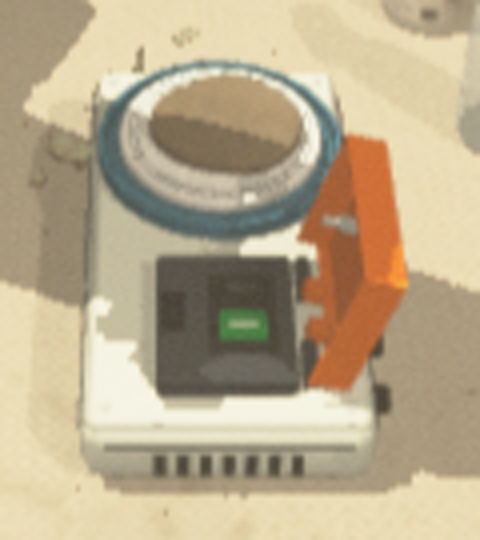

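The cover stands open, and the green half of the switch shows at zoom (244,325). Now I'll localise its end.

```bash
python3 -c "
from h import *
s=load('side2');c=load('scene2')
a=cv2.resize(s['pixels'][255:300,315:365],None,fx=8,fy=8,interpolation=cv2.INTER_CUBIC)
b=cv2.resize(c['pixels'][155:225,300:400],None,fx=4,fy=4,interpolation=cv2.INTER_CUBIC)
o=np.zeros((400,800,3),np.uint8);o[:360,:400]=a;o[:280,400:]=b;cv2.imwrite('pics/z3.png',o)
for im in(s,c):
    h=cv2.cvtColor(im['pixels'],cv2.COLOR_BGR2HSV);m=cv2.inRange(h,(45,90,40),(80,255,255));k,l,st,ce=cv2.connectedComponentsWithStats(m)
    print([ (st[i],ce[i]) for i in range(1,k) if st[i][4]>10])
"
```

```text
[(array([300,  96,  29,  11,  84], dtype=int32), array([311.4405, 100.5952])), (array([330, 104,   6,   7,  12], dtype=int32), array([332.1667, 106.0833])), (array([324, 116,   8,   4,  12], dtype=int32), array([327.1667, 117.3333])), (array([335, 273,  12,   7,  67], dtype=int32), array([340.4179, 276.1642]))]
[(array([337, 176,  11,   5,  34], dtype=int32), array([342.2941, 178.0294]))]
```

View pics/z3.png

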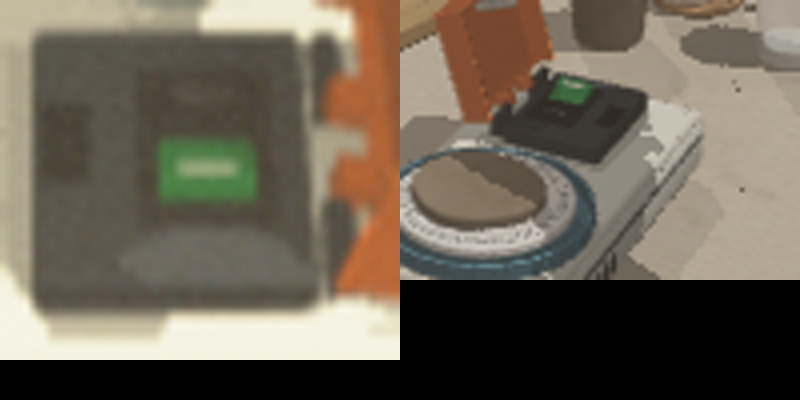

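```bash
python3 -c "
from h import *
s=load('side2');c=load('scene2')
e=(340.5,279.6);f=(343.3,173.8)
print('end tri',tri(s,e,c,f)); print(plane(s,*e,.081),plane(c,*f,.081))
p=(340.5,271.8);q=(341.8,180.5)
print('pivot tri',tri(s,p,c,q),plane(s,*p,.073))
print('w',plane(s,334.4,279.6,.081),plane(s,346.8,279.6,.081))
S=lambda x,y:(315+x/8-.44,255+y/8-.44)
for k in((32,35),(300,35),(315,310),(38,310)):print(plane(s,*S(*k),.070))
for k in((347,134),(383,140),(408,287),(350,387),(312,384)): print(plane(s,280+k[0]/4,195+k[1]/4,.14))
go(.58,-.117,.20)"
```

```text
end tri (array([ 0.5852, -0.1183,  0.0786]), np.float64(0.0016096300632528677))
[ 0.5842 -0.1207  0.081 ] [ 0.5844 -0.1144  0.081 ]
pivot tri (array([ 0.5834, -0.0927,  0.0718]), np.float64(0.006971057973059363)) [ 0.5867 -0.0921  0.073 ]
w [ 0.5715 -0.1202  0.081 ] [ 0.5972 -0.1212  0.081 ]
[ 0.5415 -0.0498  0.07  ]
[ 0.6155 -0.0528  0.07  ]
[ 0.6098 -0.1488  0.07  ]
[ 0.5392 -0.1459  0.07  ]
[ 0.6458 -0.0308  0.14  ]
[ 0.6645 -0.0363  0.14  ]
[ 0.6617 -0.1421  0.14  ]
[ 0.6256 -0.2026  0.14  ]
[ 0.6083 -0.2001  0.14  ]
t 6.275 [ 0.4362 -0.086   0.2188] F [-0.1391 -0.495  -0.0694] tilt [0.0034 0.001 ] yawx 177.4836544821759
d/0.2 [-0.7247 -0.1236  0.0965]
```

```bash
python3 -m pendant '[[[-0.18,-0.03,0,0,0,0],[-0.18,-0.03,0,0,0,0],[-0.18,-0.03,0,0,0,0],[-0.18,-0.03,0.1,0,0,0],[0,0,0.1,0,0,0],[0,0,0,0,0,0]]]'; python3 -c "
from h import *
go(.581,-.118,.09)"
```

```text
time_s: 7.02
eef_pos: [0.5841, -0.1173, 0.178]
eef_rot: [0.002, 0.022, 1.0, 0.0]
wrist_force: [-0.4, 1.0, 0.5]
opening: -0.002
t 7.025 [ 0.5841 -0.1173  0.178 ] F [-0.4457  1.0342  0.5231] tilt [0.004  0.0004] yawx 177.4662670478829
d/0.2 [ 0.0169 -0.0043  0.4397]
```

```bash
python3 -m pendant '[[[0.017,-0.004,0.12,0,0,0],[0,0,0.15,0,0,0],[0,0,0.12,0,0,0],[0,0,0.03,0,0,0],[0,0,0,0,0,0]]]'; python3 -c "
from h import *
go(.581,-.118,.073)
s=snap('side','side3');cv2.imwrite('pics/z4.png',cv2.resize(s['pixels'][195:330,280:400],None,fx=4,fy=4,interpolation=cv2.INTER_CUBIC))"
```

```text
time_s: 7.65
eef_pos: [0.5833, -0.1191, 0.098]
eef_rot: [0.006, 0.022, 1.0, -0.001]
wrist_force: [-0.5, 1.7, -0.6]
opening: 0.002
t 7.65 [ 0.5833 -0.1191  0.098 ] F [-0.4912  1.7184 -0.583 ] tilt [ 0.0112 -0.0026] yawx 177.467190904557
d/0.2 [0.0134 0.0053 0.1247]
```

View pics/z4.png

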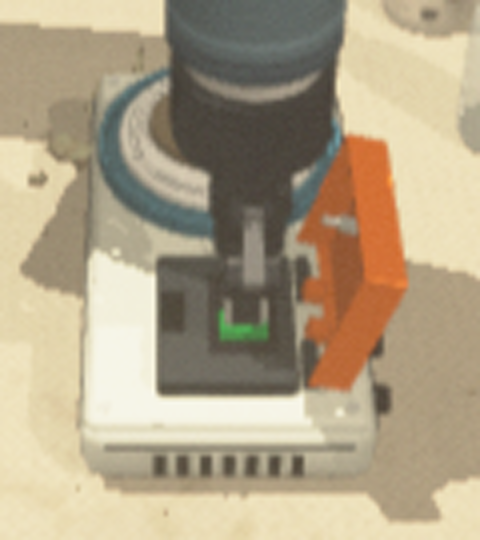

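The tip is centred over the green half, with the body clear of the open cover. Pressing now.

```bash
python3 -m pendant '[[[0.005,0,0.04,0,0,0],[0,0,0.03,0,0,0],[0,0,0.02,0,0,0]]]'; python3 -m pendant '[[[0,0,0.02,0,0,0]]]';python3 -m pendant '[[[0,0,0.015,0,0,0]]]'
```

```text
time_s: 8.07
eef_pos: [0.5844, -0.1199, 0.0821]
eef_rot: [0.008, 0.022, 1.0, -0.002]
wrist_force: [1.4, 0.0, 0.3]
opening: 0.001
time_s: 8.2
eef_pos: [0.5846, -0.12, 0.0779]
eef_rot: [0.008, 0.022, 1.0, -0.002]
wrist_force: [-1.3, -1.6, 3.1]
opening: 0.0
time_s: 8.32
eef_pos: [0.5851, -0.1209, 0.0753]
eef_rot: [0.009, 0.022, 1.0, -0.003]
wrist_force: [-0.1, -3.6, 4.2]
opening: 0.002
```

```bash
python3 -m pendant '[[[0,0.01,0.015,0,0,0]]]';python3 -m pendant '[[[0,0.005,0.015,0,0,0]]]'
```

```text
time_s: 8.45
eef_pos: [0.5853, -0.121, 0.0728]
eef_rot: [0.009, 0.022, 1.0, -0.005]
wrist_force: [-4.2, -10.9, 3.0]
opening: 0.0
time_s: 8.57
eef_pos: [0.5852, -0.1216, 0.0699]
eef_rot: [0.009, 0.022, 1.0, -0.006]
wrist_force: [-3.8, -3.9, 19.0]
opening: -0.002
```

Force rose at z=0.070, so the tip may have reached the plinth or a stop. I'll lift and look.

```bash
python3 -m pendant '[[[0,0,-0.1,0,0,0],[0,0,-0.25,0,0,0],[0,0,-0.25,0,0,0],[0.3,0,-0.1,0,0,0],[0.3,0,0,0,0,0],[0.1,0,0,0,0,0],[0,0,0,0,0,0]]]'; python3 -c "
from h import *
go()
s=snap('side','side4');c=snap('scene','scene4')
a=cv2.resize(s['pixels'][255:300,315:365],None,fx=8,fy=8,interpolation=cv2.INTER_CUBIC)
b=cv2.resize(c['pixels'][155:225,300:400],None,fx=4,fy=4,interpolation=cv2.INTER_CUBIC)
o=np.zeros((400,800,3),np.uint8);o[:360,:400]=a;o[:280,400:]=b;cv2.imwrite('pics/z5.png',o)"
```

```text
time_s: 9.45
eef_pos: [0.4423, -0.1116, 0.2157]
eef_rot: [0.011, 0.021, 1.0, -0.005]
wrist_force: [0.0, 0.6, -0.3]
opening: 0.001
t 9.45 [ 0.4423 -0.1116  0.2157] F [ 0.0259  0.5532 -0.2778] tilt [ 0.0218 -0.0107] yawx 177.54515101593634
```

View pics/z5.png

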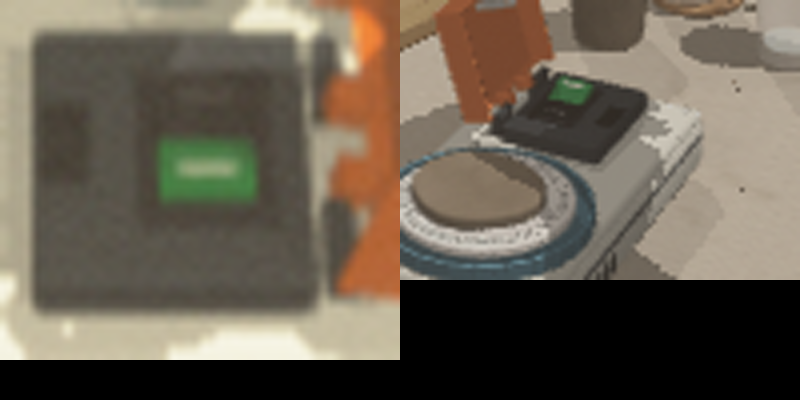

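View pics/side4.png

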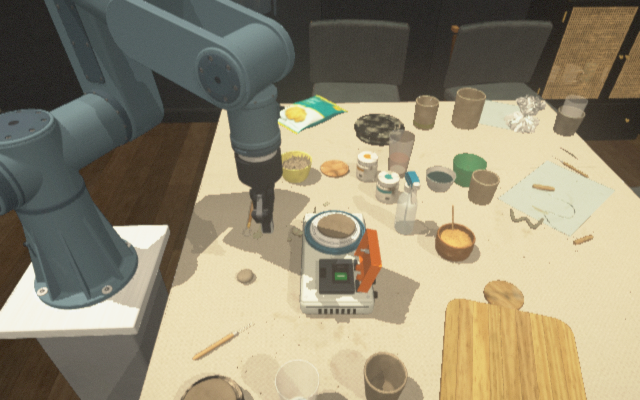

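The switch is still off, with the green patch unchanged in both views. The tip slid past the end, so the contact must be further inboard, at y≈-0.109. I'll fix the small tilt too.

```bash
python3 -c "
from h import *
s=load('side4');c=load('scene4')
print(tri(s,(340.5,276.2),c,(342.3,178.0)))
o=telemetry.get_obs();q=o['eef_rot'];r=Rn.from_quat(np.r_[q[1:],q[0]])
d=np.radians(177.3);x=np.array([np.cos(d),np.sin(d),0]);z=np.array([0,0,-1.]);T=Rn.from_matrix(np.stack([x,np.cross(z,x),z],1))
print((r.inv()*T).as_rotvec()/np.pi); go(.583,-.110,.18)
print(T.as_matrix().T@(np.array([.583,-.110,.18])-o['eef_pos'])/.2)"
```

```text
(array([ 0.5846, -0.1047,  0.0727]), np.float64(0.0023871268287256183))
[-0.0031  0.0071  0.0015]
t 9.55 [ 0.4435 -0.1119  0.2155] F [ 0.7986 -0.3898  0.3128] tilt [ 0.0218 -0.0108] yawx 177.5750511806921
d/0.2 [-0.6923  0.0412  0.1927]
[-0.6962  0.0426  0.1776]
```

```bash
python3 -m pendant '[[[0,0,0,-0.003,0.007,0.0015],[-0.17,0.01,0,0,0,0],[-0.17,0.01,0,0,0,0],[-0.17,0.01,0.05,0,0,0],[-0.17,0.01,0.1,0,0,0],[0,0,0.05,0,0,0],[0,0,0,0,0,0]]]'; python3 -c "
from h import *
go(.583,-.110,.09)"
```

```text
time_s: 10.42
eef_pos: [0.5887, -0.11, 0.1707]
eef_rot: [-0.004, 0.023, 1.0, 0.002]
wrist_force: [0.1, -0.1, -0.5]
opening: 0.002
t 10.425 [ 0.5887 -0.11    0.1707] F [ 0.0894 -0.0694 -0.516 ] tilt [-0.0078  0.0036] yawx 177.3233840092694
d/0.2 [ 0.0254 -0.0027  0.4039]
```

```bash
python3 -m pendant '[[[0.028,-0.002,0.12,0,0,0],[0,0,0.13,0,0,0],[0,0,0.12,0,0,0],[0,0,0.03,0,0,0],[0,0,0,0,0,0]]]'; python3 -c "
from h import *
go(.583,-.110,.073)"
```

```text
time_s: 11.05
eef_pos: [0.5823, -0.1108, 0.0932]
eef_rot: [-0.002, 0.024, 1.0, 0.001]
wrist_force: [-0.9, -0.0, -0.2]
opening: -0.001
t 11.05 [ 0.5823 -0.1108  0.0932] F [-0.8792 -0.0221 -0.2152] tilt [-0.0048  0.002 ] yawx 177.2680872911654
d/0.2 [-0.0039  0.0041  0.101 ]
```

```bash
python3 -m pendant '[[[0,0.005,0.03,0,0,0],[0,0,0.02,0,0,0],[0,0,0.015,0,0,0]]]'; python3 -m pendant '[[[0,0,0.015,0,0,0]]]';python3 -m pendant '[[[0,0,0.015,0,0,0]]]'
```

```text
time_s: 11.42
eef_pos: [0.584, -0.1105, 0.0825]
eef_rot: [-0.0, 0.024, 1.0, 0.0]
wrist_force: [0.1, -0.3, 0.0]
opening: 0.002
time_s: 11.55
eef_pos: [0.5842, -0.1107, 0.0798]
eef_rot: [0.0, 0.024, 1.0, -0.0]
wrist_force: [-2.6, -2.4, 6.7]
opening: 0.003
time_s: 11.68
eef_pos: [0.5846, -0.1113, 0.0772]
eef_rot: [0.0, 0.024, 1.0, -0.001]
wrist_force: [-0.8, -1.5, 2.6]
opening: 0.005
```

```bash
python3 -m pendant '[[[0,0.004,0.012,0,0,0]]]'; python3 -m pendant '[[[0,0.003,0.012,0,0,0]]]'; python3 -m pendant '[[[0,0,0.01,0,0,0]]]'
```

```text
time_s: 11.8
eef_pos: [0.5847, -0.1105, 0.0747]
eef_rot: [0.001, 0.024, 1.0, -0.001]
wrist_force: [-0.8, 0.3, -0.7]
opening: 0.003
time_s: 11.92
eef_pos: [0.5848, -0.11, 0.0727]
eef_rot: [0.001, 0.024, 1.0, -0.001]
wrist_force: [-8.4, 1.0, 19.8]
opening: -0.001
time_s: 12.05
eef_pos: [0.5849, -0.1101, 0.0726]
eef_rot: [0.0, 0.024, 1.0, -0.001]
wrist_force: [-11.0, 1.4, 24.5]
opening: -0.002
```

The switch snapped over: the force dropped to 0, then met a hard stop at z=0.073. I'll lift, retreat and look.

```bash
python3 -m pendant '[[[0,0,-0.1,0,0,0],[0,0,-0.25,0,0,0],[0,0,-0.25,0,0,0],[0.25,0,-0.15,0,0,0],[0.25,0,0,0,0,0],[0.1,0,0,0,0,0],[0,0,0,0,0,0]]]'; python3 -c "
from h import *
go()
s=snap('side','side5');c=snap('scene','scene5')
a=cv2.resize(s['pixels'][255:300,315:365],None,fx=8,fy=8,interpolation=cv2.INTER_CUBIC)
b=cv2.resize(c['pixels'][155:225,300:400],None,fx=4,fy=4,interpolation=cv2.INTER_CUBIC)
o=np.zeros((400,800,3),np.uint8);o[:360,:400]=a;o[:280,400:]=b;cv2.imwrite('pics/z6.png',o)"
```

```text
time_s: 12.92
eef_pos: [0.4619, -0.1023, 0.2259]
eef_rot: [-0.0, 0.023, 1.0, 0.0]
wrist_force: [0.7, 0.1, -0.2]
opening: 0.001
t 12.925 [ 0.4619 -0.1023  0.2259] F [ 0.6616  0.081  -0.1815] tilt [-0.0004  0.0004] yawx 177.3633300299328
```

View pics/z6.png

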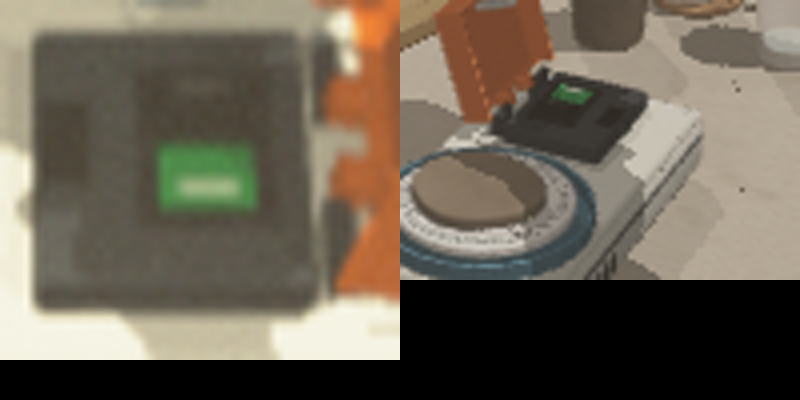

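The green half now lies flat in both views: its end moved down to zoom (207,212) in the side picture. Before going behind the cover I'll check for obstacles there.

```bash
python3 -c "
from h import *
s=load('side5');c=load('scene5')
for n,p in dict(bottle=(405,232),bowl=(455,257),plate=(503,305),board=(447,302)).items(): print(n,plane(s,*p,0))
# cover open corners: side top +y outer
for k,kc in (((383,140),None),((408,287),None)): 
  for z in (.148,.154): print(plane(s,280+k[0]/4,195+k[1]/4,z))
go(.70,-.093,.225)"
```

```text
bottle [0.7732 0.1035 0.    ]
bowl [0.8784 0.0095 0.    ]
plate [ 0.943  -0.1382  0.    ]
board [ 0.8222 -0.125   0.    ]
[ 0.6626 -0.0449  0.148 ]
[ 0.6611 -0.0514  0.154 ]
[ 0.6599 -0.1493  0.148 ]
[ 0.6585 -0.1548  0.154 ]
t 13.025 [ 0.463  -0.1025  0.2257] F [-0.1739 -0.3324  0.7702] tilt [-0.0005  0.0004] yawx 177.38069625101798
d/0.2 [-1.1818  0.1018  0.0032]
```

```bash
python3 -m pendant '[[[-0.2,0.02,0,0,0,0],[-0.2,0.02,0,0,0,0],[-0.2,0.02,0,0,0,0],[-0.2,0.02,0,0,0,0],[-0.2,0.02,0,0,0,0],[-0.2,0,0,0,0,0],[0,0,0.15,0,0,0],[0,0,0.15,0,0,0],[0,0,0.15,0,0,0],[0,0,0,0,0,0]]]'; python3 -c "
from h import *
go(.70,-.093,.125)
s=snap('side','side6');cv2.imwrite('pics/z7.png',cv2.resize(s['pixels'][155:330,270:430],None,fx=3.4,fy=3.4,interpolation=cv2.INTER_CUBIC))"
```

```text
time_s: 14.28
eef_pos: [0.72, -0.0901, 0.121]
eef_rot: [-0.003, 0.022, 1.0, 0.002]
wrist_force: [-0.2, -0.2, 0.9]
opening: 0.002
t 14.275 [ 0.72   -0.0901  0.121 ] F [-0.2252 -0.228   0.8762] tilt [-0.0055  0.004 ] yawx 177.5362281648874
d/0.2 [ 0.0992 -0.0189 -0.0194]
```

View pics/z7.png

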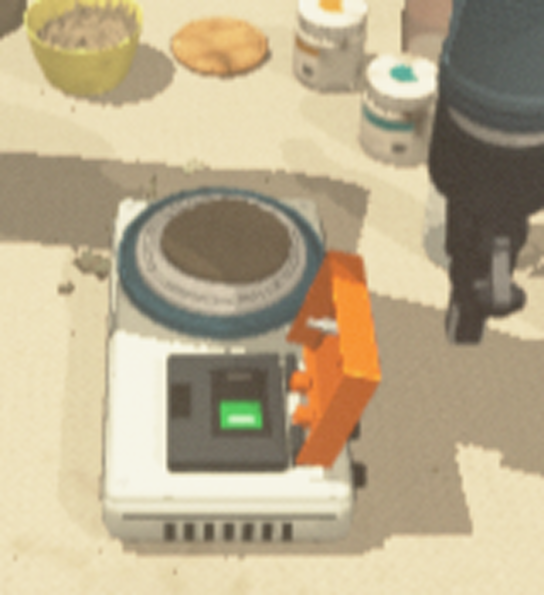

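```bash
python3 -m pendant '[[[0.1,-0.01,-0.03,0,0,0],[0.1,-0.008,-0.02,0,0,0],[0.05,0,0,0,0,0],[0.05,0,-0.01,0,0,0],[0.05,0,-0.02,0,0,0],[0,0,0,0,0,0]]]'; python3 -c "
from h import *
go(.6485,-.091,.142)"
```

```text
time_s: 15.08
eef_pos: [0.6554, -0.0918, 0.1472]
eef_rot: [0.006, 0.021, 1.0, -0.0]
wrist_force: [0.7, 0.8, 0.1]
opening: -0.003
t 15.075 [ 0.6554 -0.0918  0.1472] F [0.7122 0.8312 0.069 ] tilt [ 0.011  -0.0003] yawx 177.58019126676365
d/0.2 [0.0352 0.0028 0.0254]
```

```bash
python3 -m pendant '[[[0.03,0.002,0.025,0,0,0],[0.05,0,0,0,0,0],[0.05,0,-0.01,0,0,0],[0.05,0,0,0,0,0]]]'; python3 -c "
from h import *
go(.596,-.091,.140)
s=snap('side','side7');cv2.imwrite('pics/z8.png',cv2.resize(s['pixels'][155:330,270:430],None,fx=3.4,fy=3.4,interpolation=cv2.INTER_CUBIC))"
```

```text
time_s: 15.58
eef_pos: [0.6183, -0.09, 0.1432]
eef_rot: [0.006, 0.021, 1.0, -0.0]
wrist_force: [1.3, -0.5, 0.2]
opening: 0.001
t 15.575 [ 0.6183 -0.09    0.1432] F [ 1.3206 -0.4878  0.173 ] tilt [ 0.0121 -0.0006] yawx 177.58485285064697
d/0.2 [ 0.1114 -0.0098  0.0146]
```

View pics/z8.png

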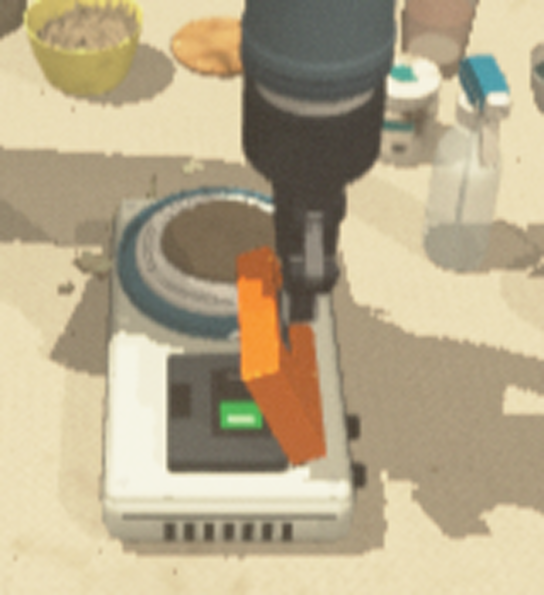

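The cover is following, at about 65° and past vertical. I'll continue along the arc.

```bash
python3 -m pendant '[[[0.055,-0.003,0.005,0,0,0],[0.055,-0.002,0.015,0,0,0],[0.055,0,0.04,0,0,0],[0.045,0,0.04,0,0,0]]]'; python3 -c "
from h import *
go(.562,-.092,.108)"
```

```text
time_s: 16.12
eef_pos: [0.5729, -0.0892, 0.1224]
eef_rot: [0.006, 0.021, 1.0, -0.0]
wrist_force: [2.1, -0.3, 0.9]
opening: -0.002
t 16.125 [ 0.5729 -0.0892  0.1224] F [ 2.1391 -0.341   0.8675] tilt [ 0.0121 -0.001 ] yawx 177.5942882507614
d/0.2 [ 0.055  -0.0162  0.0715]
```

```bash
python3 -m pendant '[[[0.03,-0.006,0.035,0,0,0],[0.03,-0.005,0.035,0,0,0],[0.03,0,0.035,0,0,0],[0.02,0,0.035,0,0,0]]]'; python3 -c "
from h import *
go(.549,-.092,.085)"
```

```text
time_s: 16.62
eef_pos: [0.5495, -0.0904, 0.0917]
eef_rot: [0.006, 0.021, 1.0, -0.0]
wrist_force: [1.0, 0.6, 2.5]
opening: -0.007
t 16.625 [ 0.5495 -0.0904  0.0917] F [0.9799 0.5945 2.4967] tilt [ 0.012  -0.0006] yawx 177.5822619058081
d/0.2 [ 0.0024 -0.0079  0.0334]
```

```bash
python3 -m pendant '[[[0.01,0,0.02,0,0,0],[0,0,0.02,0,0,0]]]';python3 -m pendant '[[[0,0,0.015,0,0,0]]]';python3 -m pendant '[[[0,0,0.012,0,0,0]]]'
```

```text
time_s: 16.88
eef_pos: [0.5463, -0.0903, 0.0825]
eef_rot: [0.005, 0.021, 1.0, 0.0]
wrist_force: [-2.4, 0.1, 1.9]
opening: -0.001
time_s: 17.0
eef_pos: [0.5461, -0.0903, 0.0802]
eef_rot: [0.004, 0.021, 1.0, -0.0]
wrist_force: [-7.7, 2.3, 21.1]
opening: -0.002
time_s: 17.12
eef_pos: [0.546, -0.0903, 0.0796]
eef_rot: [0.004, 0.021, 1.0, -0.0]
wrist_force: [-11.3, 2.4, 25.8]
opening: -0.0
```

The cover is fully pressed in, with a hard stop at z=0.080. I'll lift slowly at first, then wait and look.

```bash
python3 -m pendant '[[[0,0,-0.03,0,0,0],[0,0,-0.05,0,0,0],[0,0,-0.15,0,0,0],[0,0,-0.25,0,0,0],[0.25,0,-0.1,0,0,0],[0.25,0,0,0,0,0],[0.1,0,0,0,0,0],[0,0,0,0,0,0],[0,0,0,0,0,0],[0,0,0,0,0,0],[0,0,0,0,0,0],[0,0,0,0,0,0]]]'
python3 -m pendant '[[[0,0,0,0,0,0],[0,0,0,0,0,0],[0,0,0,0,0,0],[0,0,0,0,0,0],[0,0,0,0,0,0],[0,0,0,0,0,0],[0,0,0,0,0,0],[0,0,0,0,0,0]]]'
python3 -c "
from h import *
s=snap('side','side8');c=snap('scene','scene8')
a=cv2.resize(s['pixels'][195:330,280:400],None,fx=3.6,fy=3.6,interpolation=cv2.INTER_CUBIC)
b=cv2.resize(c['pixels'][155:225,300:380],None,fx=4,fy=4,interpolation=cv2.INTER_CUBIC)
o=np.zeros((500,760,3),np.uint8);o[:a.shape[0],:a.shape[1]]=a;o[:b.shape[0],435:435+b.shape[1]]=b;cv2.imwrite('pics/z9.png',o)
s0=load('side0')['pixels'];h=lambda i:cv2.inRange(cv2.cvtColor(i,cv2.COLOR_BGR2HSV)[200:320,290:390],(5,180,120),(20,255,255))
for i in(s0,s['pixels']): print(cv2.boundingRect(h(i)),cv2.countNonZero(h(i)))
"
```

```text
time_s: 18.62
eef_pos: [0.4245, -0.0856, 0.1993]
eef_rot: [0.004, 0.02, 1.0, -0.0]
wrist_force: [0.0, 0.1, 0.6]
opening: -0.0
time_s: 19.62
eef_pos: [0.4246, -0.0856, 0.1991]
eef_rot: [0.003, 0.02, 1.0, -0.0]
wrist_force: [0.4, 0.0, 0.0]
opening: -0.005
(27, 51, 40, 38) 1257
(26, 51, 41, 42) 1263
```

View pics/z9.png

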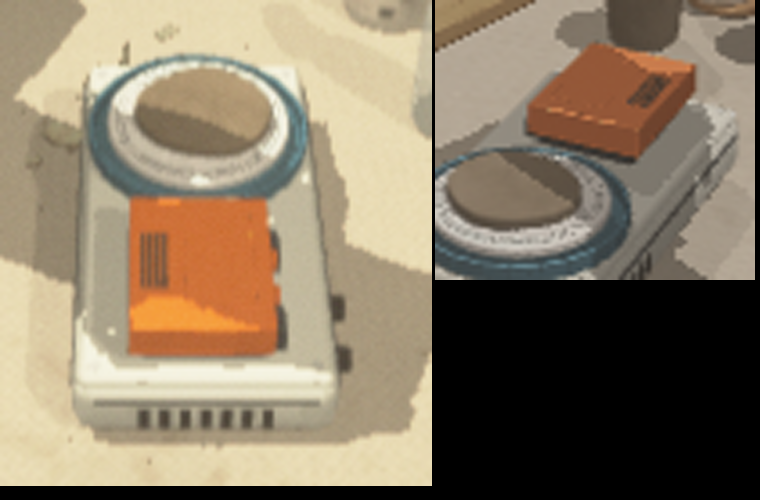

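View pics/side8.png

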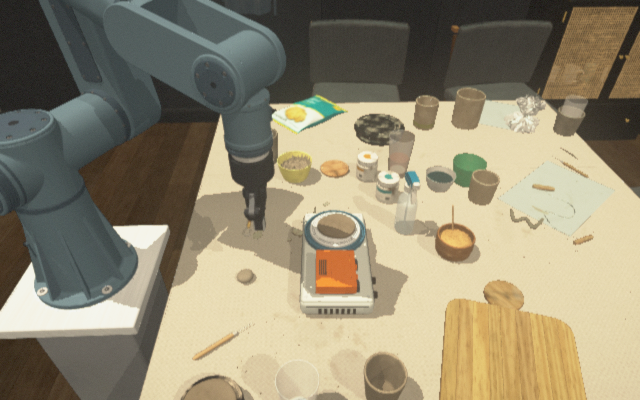

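The cover stays latched about 2 s after release. Its outline matches the first picture (side bounding box 41x42 against 40x38, the difference being shadow on its end face). The wheel, clay disc and neighbours are unmoved, and the tool is clear.

```bash
python3 -c "
from bench import ctrl; print(ctrl.hand_in())"
```

```text
the job is handed in; nothing more can be done
None
```

The wheel is switched on and its cover is latched shut again; I handed the job in at about 20 s of the 58 s allowed. I pressed the ribbed front once and the cover sprang open. I then pressed the green end down, pushed the open cover over from behind and pressed its front in until it latched.

**One miss:** my first press on the switch slid off its outer end and touched the plinth at about 19 N, without switching it. A second press, about 10 mm farther in, snapped it over and met a stop at 73 mm. Both cameras then showed the green half lying flat.

**Last checks:**
- **Cover:** it was still shut about 2 s after I let go. Its outline in the side view measured 41x42 px against 40x38 px at the start; I put the difference down to changed shadow.
- **Surroundings:** by eye, the wheel, clay disc and other things looked unmoved, and the arm was clear of everything.
- **Forces:** the highest wrist force I read was about 28 N.
- **Switch:** it can't be seen under the shut cover, so my last view of it was just before I started pushing the cover over.

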